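Set the filter changer to the third notch

TASK

On the white turbidity reader, push the orange filter lever all the way back to its home stop at the red mark, then push it out again click by click and leave it seated in the third notch from home (the mark with three dots). Do not let it run past the third notch, do not force the lever or the case, and leave the bottle, flask and tube rack where they stand.

Things in the scene. Friction and masses are not known exactly. Their poses are not given: they have to be found in the camera images.
- reader: White fixed case, 160 (its x) by 260 (its y) by 80 mm high; origin: centre of underside, z up; any yaw within 0.9 rad. The lever slides in a slot along y in the middle of the flat, rigid, otherwise bare top. Marks beside the slot, 20 mm apart: red (home) at y = -40 mm, then white at -20, 0, 20, 40 with 1, 2, 3, 4 black dots (on the +x side).
- filter_lever (a joint): Lever's slide along reader +y, m: 0 = home at the red mark, a hard stop; notches at 0, 0.02, 0.04, 0.06 (third from home), 0.08; outer stop 0.083. Leaving a notch takes about 6 N, falling to nothing at the crest midway to the next; past it the lever snaps by itself into the next notch and stays. Starts between 0.01 and 0.045, never home.
- lever_top (a point): Centre of the lever's top, 127 mm above the bench. The lever is an upright orange tab, 30 mm (reader x) by 14 mm (reader y, its sliding direction), standing from 3 to 47 mm above the reader's top, with a white line up its middle. Push on its flat 30 mm wide faces.
- mark_home (a point): Point on the reader's top (80 mm above the bench), in the middle of the slot at the red home mark. The lever's centre is over it at joint value 0.
- mark_3 (a point): Point on the reader's top in the middle of the slot at the mark with three dots, 60 mm along the reader's +y from the home mark.
- media_bottle: Loose amber glass bottle with red cap, 70 mm diameter, 150 mm high, upright on the bench; origin at the centre of its underside. Bystander.
- flask: Loose clear conical flask with orange cap, 72 mm diameter at the foot, 114 mm high, upright on the bench; origin at the centre of its underside. Bystander.
- tube_rack: Loose purple tube rack, 60 mm (x) by 110 mm (y), 59 mm high with the tube caps; origin at the centre of its underside. Bystander.

How it is judged:
By the outcome, as a careful person would: the job done as asked, in the order asked, and still so for the second after the job is handed in, with the robot touching nothing.
It also fails if it takes over 51 s, if anything falls off the work surface, if the arm or the gripper's body presses on something with over 40 N, if the wrist force passes 120 N, or if a joint passes its speed limit or range.

ROBOT

A 6-joint arm with a two-finger parallel gripper is mounted at the origin on the work surface. World frame = base frame: x ahead of the robot, y to its left, z up, the work surface at z = 0. Lengths are in m, angles in rad, forces in N, time in s.
With the tool pointing down it reaches from about 0.15 to 0.775 m from the base axis. Payload 6.1 kg.
Tool frame: the origin (TCP) lies at the very end of the fingers, on their centre line; the grasp point (between the pads) lies 19 mm behind it (arm.hold_point_z is the distance from the TCP to the grasp point, in m); y points along the fingers, z is the direction in which the jaws open and shut, and the axes are right-handed (so a half turn about y gives the same grasp; the last joint's range is limited). The gripper opens to 85 mm and grips with 20 to 120 N. Pads are 22 mm wide; open, the fingers measure 114 mm over their backs; the gripper's body (76 mm by 85 mm) begins 54 mm behind the grasp point. The pads swing forward as they close: fully open they stand 13 mm farther back than shut.
Start: joints at [1.218, 0.126, -0.04, 1.405, 0, 1.571], TCP at [0.181, 0.493, 0.231] pointing down, gripper open.
Joint ranges: [-2.72, 2.72], [-0.95, 1.95], [-1.27, 1.35], [-1.78, 2.02], [-1.46, 1.47], [-3.14, 3.14]. Speed limits (rad/s): [2.39, 2.39, 3.01, 3.14, 3.14, 3.14].

INTERFACE

Orientations are given as a rotation vector (axis times angle).
In Python, from cell import arm gives the robot as it stands. The module is installed in compiled form; this text tells all that it offers.
- The arm moves only by the shell command python3 -m inch 'ROWS' [FORCE]. ROWS is JSON, one flat list of numbers, 5 for each row, row after row: the shift along the tool's x, y, z in mm, then the turn about the tool's y in degrees, then the finger opening in mm, from 0 to 85.4. In form: [tx, ty, tz, twist, hand, tx, ty, tz, twist, hand, ...]. A call has 1 to 5 rows; each row shifts and turns the commanded pose from where the row before left it, along the tool's axes as they then stand; what a row does not reach is not made up. A row lasts 1/8 s, in which the tool goes at most 62.5 mm and 10.7 degrees, less where a joint would pass 70% of its speed; a pose out of reach is approached as far as the arm can. A call with a gripper value outside its range is refused whole. The fingers move at their own pace and stop on an object; FORCE is the grip in N (left out, the last holds). Time passes only in rows, so rows that do not move let the fingers close. It gives the time, the measured TCP pose, the force and the opening at its end, in the units of the state.
- arm.observe(): the state, without advancing time (a new reading comes with each control period).
- arm.get_image(name): name is "side" or "top"; returns a dict with "img" (480x640x3 uint8, red, green, blue), "z_map" (480x640 float32, m along the optical axis (not along the pixel's ray), 0 where there is no reading), "fx", "fy", "cx", "cy" (pixels), "position" and "rotation" of the camera in the world. Camera axes: x right, y down, z forward; pixel columns grow to the right and rows downward; lengths in m; the calibration is good to about 2 mm. A picture is of the moment at which its call begins.
- arm.job_done(): hands the job in, once; it reports no verdict.
Trained networks look in a picture, given as the dict that the camera call returned (one of the last four; its "shot" number tells which), for a name from the list of things; names that differ only in an ending like _2 or _b are one class to them, and where a whole thing is asked for, a point or a joint stands for the part that bears it (a point fixed in the world has none). Each returns a list of dicts, best first, with "conf" (0 to 1); they miss things now and then, are a little off and sometimes report something else, mostly with a low value. They report only what shows in the picture. A call takes as long as a camera call.
- arm.recognise(picture, label): "box" ([left, top, right, bottom] in pixels, round what is visible of it).
The state is a dict: "clock": time; "q": joint angles; "qd": joint speeds; "joint_efforts": joint torques, N m; "ee_pos": TCP position; "tool_rot": TCP orientation; "ft_force": force on the tool from outside, world axes, zero at the start; "moment": the same for the moment, N m; "opening": opening from 0.0 (shut) to 1.0 (fully open).
Only numpy, scipy, OpenCV 4.12 (cv2) and the standard library are available. Lean on these libraries where they do the work, as an engineer would, in place of code of your own. Each camera call takes 0.05 s, during which the arm holds its last target.

## Working session

There is one attempt and no reset: what is moved stays moved. The work goes in short steps, Python scripts to look and compute and a shell command to move; the robot and the scene stay as the last step left them, time stands still between calls to the robot, and variables do not carry over. Pictures are saved under pics/ and viewed, and the job is handed in when it is done.

```bash
mkdir -p pics; ls
cat > h.py <<'E'
import numpy as np, cv2
from cell import arm
def save(d,n): cv2.imwrite('pics/'+n+'.png',cv2.cvtColor(d['img'],cv2.COLOR_RGB2BGR))
def world(d,u,v,z=None):
    u=np.asarray(u,float);v=np.asarray(v,float)
    r=np.stack([(u-d['cx'])/d['fx'],(v-d['cy'])/d['fy'],np.ones_like(u)],-1)
    R=np.asarray(d['rotation']);
    if R.ndim==1: R=cv2.Rodrigues(R)[0]
    p=np.asarray(d['position']); w=r@R.T
    if z is None:
        zz=d['z_map'][v.astype(int),u.astype(int)]
        return p+w*zz[...,None]
    return p+w*((z-p[2])/w[...,2])[...,None]
E
python3 - <<'E'
from h import *
s=arm.observe(); print(s['clock'],s['ee_pos'],s['tool_rot'],s['ft_force'],s['opening'])
for n in ['top','side']:
    d=arm.get_image(n); save(d,n+'1'); print(n,d['position'],d['rotation'],d['fx'])
    for l in ['reader','filter_lever','lever_top','mark_home','mark_3','media_bottle','flask','tube_rack']:
        print(l,[(np.round(x['box']).tolist(),round(x['conf'],2)) for x in arm.recognise(d,l)][:2])
E
```

```text
pics
0.0 [0.18123164 0.49230155 0.23052239] [-1.55458034  0.27709605 -0.27662579] [-0.12196501  0.44373319  0.47547712] 0.9977482605492828
top [ 0.5136718  -0.00336207  1.22097058] [-2.19657004  2.15751603 -0.11636853] 493.4267583430836
reader [([239.0, 244.0, 370.0, 353.0], 0.93)]
filter_lever [([306.0, 286.0, 316.0, 300.0], 0.43)]
lever_top [([308.0, 288.0, 320.0, 302.0], 0.38)]
mark_home [([245.0, 244.0, 367.0, 350.0], 0.67)]
mark_3 [([240.0, 248.0, 368.0, 350.0], 0.82)]
media_bottle [([133.0, 235.0, 179.0, 267.0], 0.96)]
flask [([461.0, 273.0, 495.0, 301.0], 0.78)]
tube_rack [([335.0, 174.0, 380.0, 203.0], 0.84)]
side [ 0.09853041 -0.56984579  0.86083583] [-2.18845617  0.88004872 -0.35563668] 541.4168317359697
reader [([183.0, 243.0, 339.0, 354.0], 0.76), ([414.0, 390.0, 455.0, 454.0], 0.61)]
filter_lever [([266.0, 263.0, 275.0, 291.0], 0.74), ([182.0, 239.0, 338.0, 356.0], 0.19)]
lever_top [([266.0, 262.0, 276.0, 291.0], 0.51)]
mark_home [([180.0, 242.0, 341.0, 356.0], 0.57)]
mark_3 [([182.0, 239.0, 336.0, 357.0], 0.68)]
media_bottle [([185.0, 155.0, 223.0, 215.0], 0.71)]
flask [([416.0, 389.0, 457.0, 456.0], 0.85), ([184.0, 154.0, 221.0, 216.0], 0.65)]
tube_rack [([368.0, 236.0, 429.0, 288.0], 0.6)]
```

View pics/top1.png

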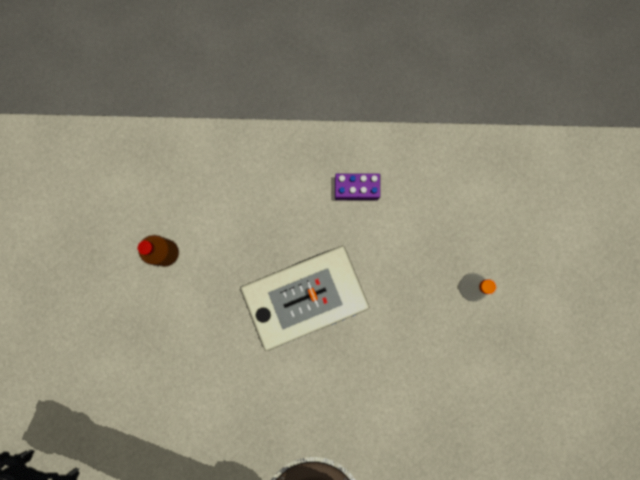

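View pics/side1.png

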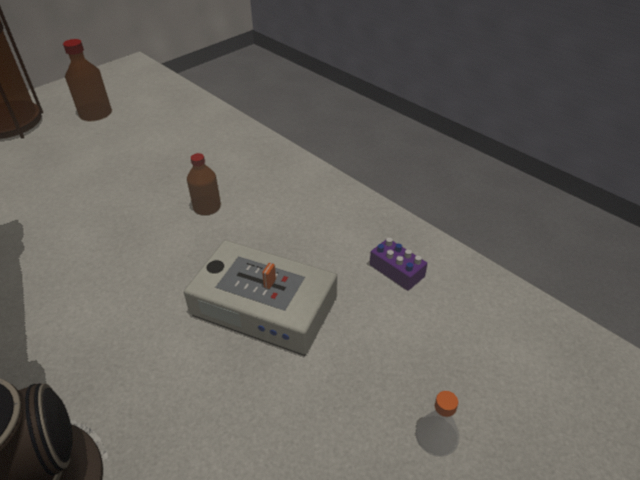

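Run:
```python
import cv2
a=cv2.imread('pics/top1.png')[235:360,230:380]; cv2.imwrite('pics/top1z.png',cv2.resize(a,None,fx=5,fy=4.8,interpolation=cv2.INTER_CUBIC))
a=cv2.imread('pics/side1.png')[230:365,175:345]; cv2.imwrite('pics/side1z.png',cv2.resize(a,None,fx=4.4,fy=4.4,interpolation=cv2.INTER_CUBIC))
```

```text
(no output)
```

View pics/top1z.png

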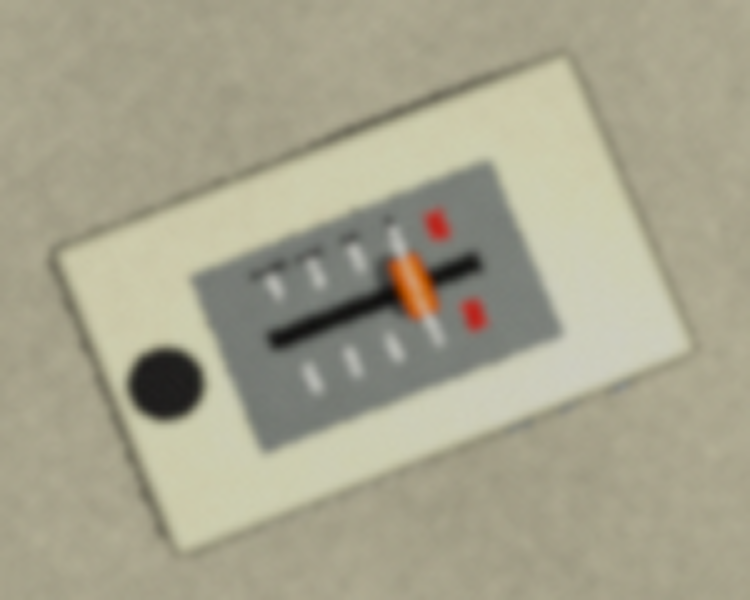

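View pics/side1z.png

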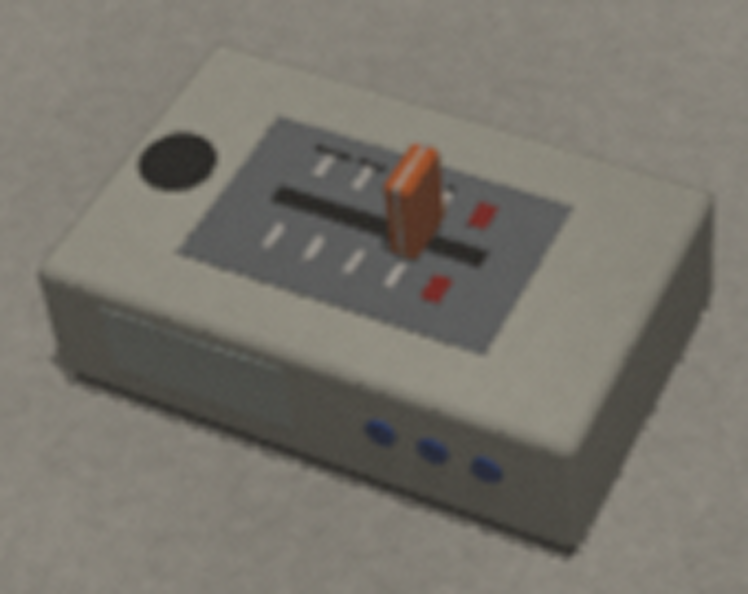

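The top view shows the reader near px (305,298), its +y pointing left and slightly down. The lever is at about (313,293), near the 1-dot mark. The bottle (158,250), flask (478,287) and rack (357,186) are all well clear.

```bash
cat > m.py <<'E'
from h import *
def meas(d,verbose=True):
    """lever & marks by colour in either view, on the reader's crop"""
    im=d['img'].astype(int); out={}
    b=arm.recognise(d,'reader')[0]['box']; l,t,r,bt=[int(x) for x in b]
    m=np.zeros(im.shape[:2],bool); m[t-5:bt+5,l-5:r+5]=1
    hsv=cv2.cvtColor(d['img'],cv2.COLOR_RGB2HSV).astype(int)
    H,S,V=hsv[...,0],hsv[...,1],hsv[...,2]
    red=m&(S>140)&((H<4)|(H>172))&(V>60)
    org=m&(S>110)&(H>=5)&(H<20)&(V>80)
    return red,org
E
python3 - <<'E'
from m import *
P={}
for n in ['top','side']:
    d=arm.get_image(n); red,org=meas(d)
    k,lab,st,c=cv2.connectedComponentsWithStats(red.astype(np.uint8))
    cs=[]
    for i in range(1,k):
        if st[i,4]>=4: print(n,'red',st[i],c[i],world(d,*c[i],z=.08)); cs.append(world(d,*c[i],z=.08))
    print('mid',np.mean(cs,0))
    k,lab,st,c=cv2.connectedComponentsWithStats(org.astype(np.uint8))
    for i in range(1,k):
        if st[i,4]>=4: print(n,'org',st[i],c[i],world(d,*c[i],z=.127))
    # case top via depth
    v,u=np.mgrid[0:480,0:640]; w=world(d,u,v)
    t=(abs(w[...,2]-.08)<.008)&(d['z_map']>0)&(w[...,0]>.25)&(w[...,0]<.75)&(abs(w[...,1])<.25)
    k,lab,st,c=cv2.connectedComponentsWithStats(t.astype(np.uint8)); i=1+np.argmax(st[1:,4])
    pts=w[lab==i]; print('z',np.median(pts[:,2]))
    w2=world(d,u[lab==i],v[lab==i],z=.08)[:,:2]
    r=cv2.minAreaRect((w2*1000).astype(np.float32)); print(r)
E
```

```text
top red [315 279   5   6  19] [317.05263158 281.63157895] [0.5379935  0.00099435 0.08      ]
top red [323 298   4   5  17] [324.41176471 300.05882353] [ 0.49605522 -0.01671023  0.08      ]
mid [ 0.51702436 -0.00785794  0.08      ]
top org [307 288  11  14  95] [312.25263158 294.07368421] [0.50943765 0.01088388 0.127     ]
z 0.08088680341603349
((501.88873291015625, 28.691192626953125), (160.24557495117188, 259.1585998535156), 23.448532104492188)
side red [282 277   5   4  15] [284.06666667 278.6       ] [0.53694914 0.00095739 0.08      ]
side red [272 293   5   5  16] [273.6875 295.0625] [ 0.4950462  -0.01719676  0.08      ]
mid [ 0.51599767 -0.00811969  0.08      ]
side org [263 263  12  25 189] [269.4021164  274.42857143] [ 0.49796177 -0.0065258   0.127     ]
z 0.07983505673126423
((495.6582336425781, 21.573043823242188), (164.68190002441406, 259.6083984375), 23.14319610595703)
```

```bash
cat > plan.py <<'E'
from h import *
psi=np.radians(23.4); ex=np.array([np.cos(psi),np.sin(psi),0]); ey=np.array([-np.sin(psi),np.cos(psi),0])
home=np.array([.5167,-.0080,.08])
def st(target=None):
    s=arm.observe(); R=cv2.Rodrigues(np.array(s['tool_rot']))[0]; p=np.array(s['ee_pos'])
    q=p-home; print('t',round(s['clock'],2),'reader xyz mm',np.round([q@ex*1e3,q@ey*1e3,p[2]*1e3],1),'op mm',round(s['opening']*85.4,1))
    f=np.array(s['ft_force']); print('F reader',np.round([f@ex,f@ey,f[2]],1),'q6',round(s['q'][5],2))
    print('tool axes in reader (rows x,y,z)\n',np.round(np.array([[R[:,i]@ex,R[:,i]@ey,R[2,i]] for i in range(3)]),3))
    z=R[:,2]; a=np.degrees(np.arctan2(-(z@ex),z@ey)); print('jaw angle from reader y (ccw deg)',round((a+90)%180-90,2))
    if target is not None:
        w=home+ex*target[0]*1e-3+ey*target[1]*1e-3; w[2]=target[2]*1e-3
        print('shift tool mm',np.round(R.T@(w-p)*1e3,1),'world',np.round(w,4))
E
python3 - <<'E'
from plan import *
st((0,20,200))
E
```

```text
t 1.1 reader xyz mm [-108.9  592.7  231.3] op mm 85.7
F reader [ 0.2  0.3 -0.9] q6 1.57
tool axes in reader (rows x,y,z)
 [[ 0.724 -0.69   0.   ]
 [ 0.     0.    -1.   ]
 [ 0.69   0.724  0.   ]]
jaw angle from reader y (ccw deg) -43.61
shift tool mm [ 473.8   31.3 -339.5] world [0.5088 0.0104 0.2   ]
```

```bash
python3 -m inch '[39,0,-28,0,85, 39,0,-28,0,85, 39,0,-28,0,85, 39,0,-28,0,85, 39,0,-28,0,85]'; python3 -m inch '[39,0,-28,0,60, 39,0,-28,0,60, 39,0,-28,0,50, 39,0,-28,0,40, 39,0,-28,0,36]'; python3 -c "
from plan import *
st((0,20,200))"
```

```text
clock: 1.72
ee_pos: [0.3167, 0.2926, 0.2315]
tool_rot: [-1.553, 0.276, -0.277]
ft_force: [0.8, 0.4, 0.1]
opening: 1.002
clock: 2.35
ee_pos: [0.4514, 0.0937, 0.2315]
tool_rot: [-1.553, 0.276, -0.277]
ft_force: [1.1, 0.6, 1.1]
opening: 0.418
t 2.35 reader xyz mm [-19.6 119.3 231.5] op mm 35.7
F reader [1.3 0.1 1.1] q6 0.56
tool axes in reader (rows x,y,z)
 [[ 0.724 -0.69   0.001]
 [ 0.001 -0.    -1.   ]
 [ 0.69   0.724  0.   ]]
jaw angle from reader y (ccw deg) -43.62
shift tool mm [ 82.6  31.5 -58.4] world [0.5088 0.0104 0.2   ]
```

```bash
python3 -m inch '[41,0,-29,0,36, 41,0,-29,0,36, 0,0,0,-10,36, 0,0,0,-10,36, 0,0,0,-10,36]'; python3 -m inch '[0,0,0,-10,36, 0,0,0,-3.6,36, 0,30,0,0,36, 0,0,0,0,36]'; python3 -c "
from plan import *
st((0,20,150))
for n in ['side','top']: d=arm.get_image(n);save(d,n+'2')
"
```

```text
clock: 2.98
ee_pos: [0.5076, 0.0121, 0.2312]
tool_rot: [-1.566, -0.138, 0.138]
ft_force: [0.5, 0.7, 1.2]
opening: 0.421
clock: 3.48
ee_pos: [0.5063, 0.0123, 0.1996]
tool_rot: [-1.546, -0.317, 0.323]
ft_force: [0.1, 0.2, 0.4]
opening: 0.419
t 3.48 reader xyz mm [ -1.5  22.8 199.6] op mm 35.8
F reader [0.2 0.2 0.4] q6 -0.38
tool axes in reader (rows x,y,z)
 [[ 1.    -0.    -0.004]
 [-0.004  0.001 -1.   ]
 [ 0.     1.     0.001]]
jaw angle from reader y (ccw deg) -0.02
shift tool mm [ 1.7 49.5 -2.9] world [0.5088 0.0104 0.15  ]
```

View pics/side2.png

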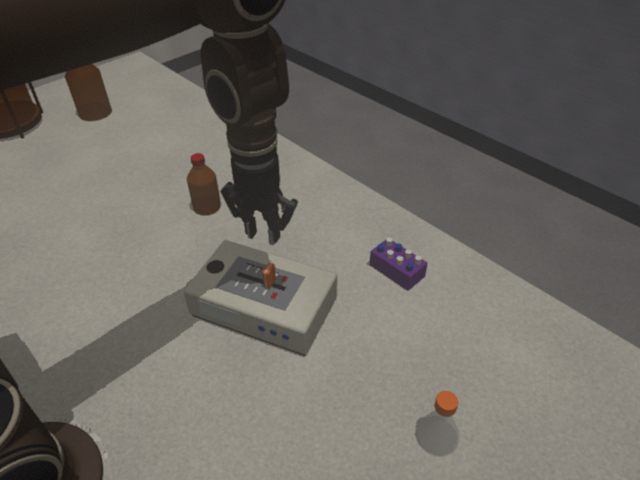

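View pics/top2.png

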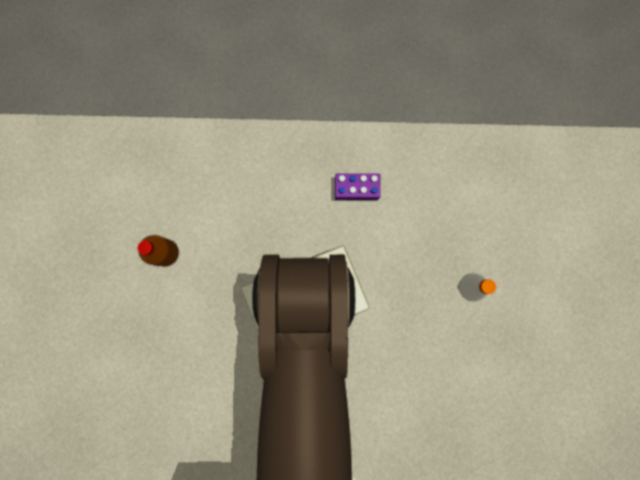

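The side view shows the jaws at (263,225) above the lever at (270,275), with their opening running along the slot. Both finger gaps are clear of the lever, so I'll descend astride it.

```bash
python3 -m inch '[2,0,-3,0,36, 0,25,0,0,36, 0,25,0,0,36, 0,20,0,0,36, 0,0,0,0,36]'; python3 -c "
from plan import *
st((0,20,92))"; python3 -m inch '[0,20,0,0,36, 0,18,0,0,36, 0,0,0,0,36]';  python3 -c "
from plan import *
st((0,20,92))
d=arm.get_image('side');save(d,'side3')
a=cv2.imread('pics/side3.png')[180:365,165:345]; cv2.imwrite('pics/side3z.png',cv2.resize(a,None,fx=3.2,fy=3.2,interpolation=cv2.INTER_CUBIC))
"
```

```text
clock: 4.2
ee_pos: [0.5101, 0.0103, 0.1307]
tool_rot: [-1.547, -0.319, 0.321]
ft_force: [0.5, 0.1, 1.3]
opening: 0.423
t 4.2 reader xyz mm [  1.2  19.4 130.7] op mm 36.1
F reader [ 0.5 -0.1  1.3] q6 -0.39
tool axes in reader (rows x,y,z)
 [[ 1.    -0.    -0.002]
 [-0.002  0.001 -1.   ]
 [ 0.     1.     0.001]]
jaw angle from reader y (ccw deg) -0.02
shift tool mm [-1.2 38.7  0.6] world [0.5088 0.0104 0.092 ]
clock: 4.58
ee_pos: [0.5106, 0.0104, 0.0936]
tool_rot: [-1.547, -0.32, 0.32]
ft_force: [-0.6, 0.4, 0.5]
opening: 0.424
t 4.58 reader xyz mm [ 1.7 19.3 93.6] op mm 36.2
F reader [-0.4  0.6  0.5] q6 -0.39
tool axes in reader (rows x,y,z)
 [[ 1. -0. -0.]
 [-0.  0. -1.]
 [ 0.  1.  0.]]
jaw angle from reader y (ccw deg) -0.02
shift tool mm [-1.7  1.6  0.7] world [0.5088 0.0104 0.092 ]
```

View pics/side3z.png

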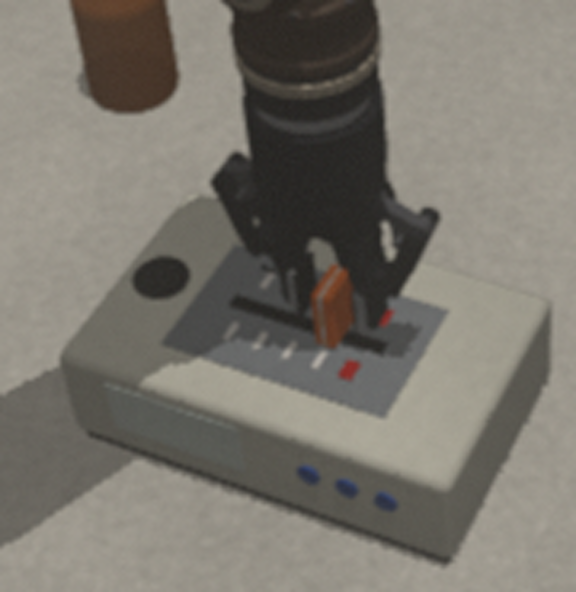

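```bash
python3 -m inch '[-1,0,-4,0,36, 0,0,-4,0,36, 0,0,-2,0,36, 0,0,-2,0,36, 0,0,0,0,36]'; python3 -c "
from plan import *
st()"; python3 -m inch '[0,0,-2,0,36, 0,0,0,0,36]';python3 -m inch '[0,0,-2,0,36, 0,0,0,0,36]';python3 -m inch '[0,0,-2,0,36, 0,0,0,0,36]';  python3 -c "
from plan import *
st()"
```

```text
clock: 5.25
ee_pos: [0.5144, -0.0006, 0.0935]
tool_rot: [-1.546, -0.32, 0.32]
ft_force: [-0.9, 2.1, 1.6]
opening: 0.419
t 5.25 reader xyz mm [ 0.8  7.7 93.5] op mm 35.8
F reader [0.  2.2 1.6] q6 -0.41
tool axes in reader (rows x,y,z)
 [[ 1.    -0.     0.   ]
 [ 0.     0.001 -1.   ]
 [ 0.     1.     0.001]]
jaw angle from reader y (ccw deg) -0.01
clock: 5.5
ee_pos: [0.5151, -0.0022, 0.0935]
tool_rot: [-1.546, -0.321, 0.32]
ft_force: [-2.3, 3.8, 3.5]
opening: 0.421
clock: 5.75
ee_pos: [0.5161, -0.0048, 0.0933]
tool_rot: [-1.547, -0.32, 0.32]
ft_force: [-1.1, 2.5, 1.7]
opening: 0.423
clock: 6.0
ee_pos: [0.5169, -0.0069, 0.0932]
tool_rot: [-1.548, -0.32, 0.32]
ft_force: [-0.2, 1.0, -0.1]
opening: 0.418
t 6.0 reader xyz mm [ 0.6  0.9 93.2] op mm 35.7
F reader [ 0.2  1.  -0.1] q6 -0.42
tool axes in reader (rows x,y,z)
 [[ 1.    -0.001 -0.   ]
 [-0.    -0.001 -1.   ]
 [ 0.001  1.    -0.001]]
jaw angle from reader y (ccw deg) -0.03
```

```bash
python3 -m inch '[0,0,-2,0,36, 0,0,0,0,36]';python3 -m inch '[0,0,-2,0,36, 0,0,0,0,36]';  python3 -c "
from plan import *
st()
d=arm.get_image('side');save(d,'side4')
a=cv2.imread('pics/side4.png')[180:365,165:345]; cv2.imwrite('pics/side4z.png',cv2.resize(a,None,fx=3.2,fy=3.2,interpolation=cv2.INTER_CUBIC))
"
```

```text
clock: 6.25
ee_pos: [0.5176, -0.0088, 0.0931]
tool_rot: [-1.548, -0.32, 0.32]
ft_force: [-0.0, 0.5, 0.7]
opening: 0.421
clock: 6.5
ee_pos: [0.5184, -0.0106, 0.0932]
tool_rot: [-1.548, -0.32, 0.32]
ft_force: [0.7, 0.5, 0.6]
opening: 0.419
t 6.5 reader xyz mm [ 0.5 -3.  93.2] op mm 35.8
F reader [0.8 0.2 0.6] q6 -0.43
tool axes in reader (rows x,y,z)
 [[ 1.    -0.001 -0.   ]
 [-0.    -0.    -1.   ]
 [ 0.001  1.    -0.   ]]
jaw angle from reader y (ccw deg) -0.03
```

View pics/side4z.png

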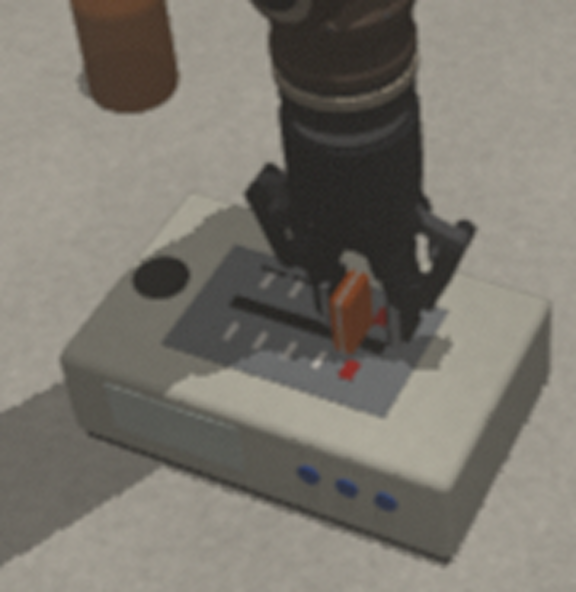

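```bash
cat > lev.py <<'E'
from plan import *
def lev(d=None,name=None):
    im=d['img'] if d else cv2.cvtColor(cv2.imread(name),cv2.COLOR_BGR2RGB)
    h=cv2.cvtColor(im,cv2.COLOR_RGB2HSV).astype(int); m=(h[...,1]>110)&(h[...,0]>=4)&(h[...,0]<20)&(h[...,2]>60)
    m[:255]=0;m[310:]=0;m[:,:225]=0;m[:,310:]=0
    k,lab,s,c=cv2.connectedComponentsWithStats(m.astype(np.uint8)); i=1+np.argmax(s[1:,4])
    v,u=np.nonzero(lab==i)
    d=d or arm.get_image('side')
    # plane at reader x=-15 face: intersect rays of leftmost/rightmost/lower part
    w=world(d,c[i][0],c[i][1],z=.105)-home
    print(s[i],np.round(c[i],1),'ey mm',round(w@ey*1e3,1),'ex',round(w@ex*1e3,1))
E
python3 -c "
from lev import *
for n in ['side1','side2','side3','side4']: lev(name='pics/'+n+'.png')"
```

```text
[263 263  12  25 193] [269.4 274.6] ey mm 19.3 ex 0.7
[262 263  13  25 203] [269.  275.2] ey mm 19.4 ex -1.0
[262 263  13  25 210] [268.9 275.1] ey mm 19.6 ex -0.8
[272 266  10  24 164] [276.  277.4] ey mm 4.4 ex -1.1
```

```bash
for i in 1; do python3 -m inch '[0,0,-2,0,36, 0,0,0,0,36]'; python3 -m inch '[0,0,-2,0,36, 0,0,0,0,36]'; python3 -m inch '[0,0,-1.5,0,36, 0,0,0,0,36]'; done; python3 -c "
from lev import *
st()
d=arm.get_image('side');lev(d)"
```

```text
clock: 7.0
ee_pos: [0.5192, -0.0121, 0.0933]
tool_rot: [-1.547, -0.32, 0.32]
ft_force: [-1.0, 2.3, -0.4]
opening: 0.423
clock: 7.25
ee_pos: [0.52, -0.014, 0.0933]
tool_rot: [-1.547, -0.32, 0.32]
ft_force: [-0.2, -0.2, 0.6]
opening: 0.422
clock: 7.5
ee_pos: [0.5206, -0.0153, 0.0933]
tool_rot: [-1.547, -0.32, 0.32]
ft_force: [0.2, 0.4, -0.8]
opening: 0.42
t 7.5 reader xyz mm [ 0.7 -8.2 93.3] op mm 35.9
F reader [ 0.4  0.3 -0.8] q6 -0.44
tool axes in reader (rows x,y,z)
 [[ 1. -0.  0.]
 [ 0.  0. -1.]
 [ 0.  1.  0.]]
jaw angle from reader y (ccw deg) -0.02
[275 267  11  24 169] [279.8 278.6] ey mm -3.6 ex -1.1
```

```bash
python3 -m inch '[0,0,-1,0,36, 0,0,0,0,36]'; python3 -m inch '[0,0,-1,0,36, 0,0,0,0,36]'; python3 -m inch '[0,0,-1,0,36, 0,0,0,0,36]'; python3 -c "
from lev import *
st()
d=arm.get_image('side');lev(d);save(d,'side5')"
```

```text
clock: 7.8
ee_pos: [0.521, -0.0162, 0.0933]
tool_rot: [-1.547, -0.32, 0.32]
ft_force: [-0.5, 0.4, 0.8]
opening: 0.421
clock: 8.05
ee_pos: [0.5214, -0.0171, 0.0933]
tool_rot: [-1.547, -0.32, 0.32]
ft_force: [0.3, -0.1, 0.3]
opening: 0.421
clock: 8.3
ee_pos: [0.5218, -0.018, 0.0933]
tool_rot: [-1.547, -0.32, 0.32]
ft_force: [0.7, 0.7, 0.8]
opening: 0.423
t 8.3 reader xyz mm [  0.7 -11.2  93.3] op mm 36.1
F reader [0.9 0.3 0.8] q6 -0.44
tool axes in reader (rows x,y,z)
 [[ 1. -0.  0.]
 [ 0. -0. -1.]
 [ 0.  1. -0.]]
jaw angle from reader y (ccw deg) -0.02
[275 267  11  24 169] [279.8 278.7] ey mm -3.6 ex -1.2
```

```bash
python3 -m inch '[0,0,-1,0,36, 0,0,0,0,36]'; python3 -m inch '[0,0,-1,0,36, 0,0,0,0,36]'; python3 -m inch '[0,0,-1,0,36, 0,0,0,0,36]'; python3 -c "
from lev import *
st()
d=arm.get_image('side');lev(d);save(d,'side5')"
```

```text
clock: 8.6
ee_pos: [0.522, -0.0187, 0.0933]
tool_rot: [-1.546, -0.32, 0.32]
ft_force: [-0.0, 0.8, 0.9]
opening: 0.421
clock: 8.85
ee_pos: [0.522, -0.0187, 0.0932]
tool_rot: [-1.544, -0.32, 0.321]
ft_force: [-1.9, 6.5, 1.9]
opening: 0.419
clock: 9.1
ee_pos: [0.5221, -0.0188, 0.0932]
tool_rot: [-1.542, -0.32, 0.321]
ft_force: [-2.7, 8.5, 2.7]
opening: 0.421
t 9.1 reader xyz mm [  0.7 -12.1  93.2] op mm 36.0
F reader [0.9 8.9 2.7] q6 -0.45
tool axes in reader (rows x,y,z)
 [[ 1.     0.001  0.   ]
 [ 0.     0.005 -1.   ]
 [-0.001  1.     0.005]]
jaw angle from reader y (ccw deg) 0.05
[275 267  11  24 171] [279.9 278.7] ey mm -3.8 ex -1.1
```

The force rose to 9 N with the TCP stalled, so the lever is on its home stop. Next I'll back off, check the picture, then start pushing outward.

```bash
python3 -m inch '[0,0,6,0,36, 0,0,6,0,36, 0,0,0,0,36]'; python3 -c "
from lev import *
st()
d=arm.get_image('side');lev(d);save(d,'side6')
a=cv2.imread('pics/side6.png')[180:365,165:345]; cv2.imwrite('pics/side6z.png',cv2.resize(a,None,fx=3.2,fy=3.2,interpolation=cv2.INTER_CUBIC))"
```

```text
clock: 9.52
ee_pos: [0.5181, -0.0096, 0.0933]
tool_rot: [-1.547, -0.321, 0.32]
ft_force: [0.6, -0.2, 0.2]
opening: 0.421
t 9.53 reader xyz mm [ 0.7 -2.  93.3] op mm 36.0
F reader [ 0.5 -0.4  0.2] q6 -0.43
tool axes in reader (rows x,y,z)
 [[ 1.  0. -0.]
 [-0. -0. -1.]
 [-0.  1. -0.]]
jaw angle from reader y (ccw deg) 0.01
[275 267  10  25 167] [279.7 278.7] ey mm -3.6 ex -1.4
```

View pics/side6z.png

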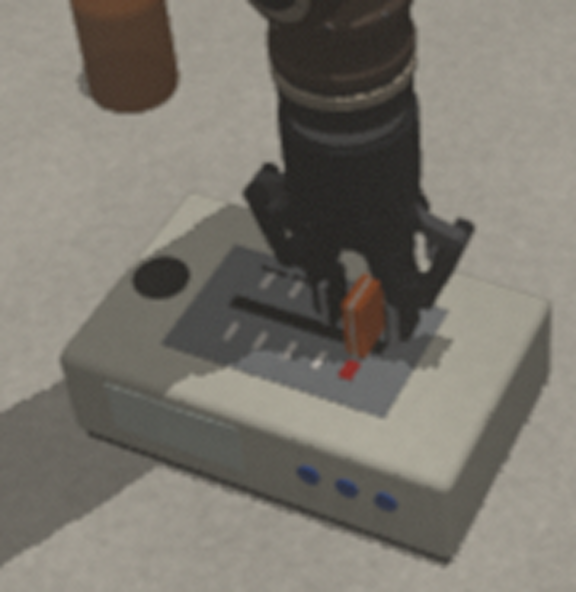

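```bash
python3 -m inch '[-0.7,0,4,0,36, 0,0,4,0,36, 0,0,2,0,36, 0,0,0,0,36]'; python3 -m inch '[0,0,2,0,36, 0,0,0,0,36]'; python3 -m inch '[0,0,2,0,36, 0,0,0,0,36]'; python3 -m inch '[0,0,2,0,36, 0,0,0,0,36]'; python3 -c "
from lev import *
st()
d=arm.get_image('side');lev(d)"
```

```text
clock: 10.07
ee_pos: [0.5135, -0.0007, 0.0933]
tool_rot: [-1.547, -0.32, 0.32]
ft_force: [-0.3, 0.0, -0.3]
opening: 0.426
clock: 10.32
ee_pos: [0.5127, 0.0011, 0.0933]
tool_rot: [-1.547, -0.32, 0.32]
ft_force: [-0.3, -1.0, -0.8]
opening: 0.42
clock: 10.58
ee_pos: [0.5123, 0.0021, 0.0933]
tool_rot: [-1.549, -0.32, 0.32]
ft_force: [1.8, -4.7, -1.2]
opening: 0.42
clock: 10.82
ee_pos: [0.5114, 0.0043, 0.0933]
tool_rot: [-1.548, -0.32, 0.32]
ft_force: [0.9, -3.6, -0.2]
opening: 0.424
t 10.82 reader xyz mm [ 0.  13.4 93.3] op mm 36.2
F reader [-0.6 -3.7 -0.2] q6 -0.4
tool axes in reader (rows x,y,z)
 [[ 1.    -0.001  0.   ]
 [ 0.    -0.001 -1.   ]
 [ 0.001  1.    -0.001]]
jaw angle from reader y (ccw deg) -0.03
[274 271   7  20  72] [276.1 281.5] ey mm -0.2 ex -10.3
```

```bash
python3 -m inch '[0,0,2,0,36, 0,0,0,0,36]'; python3 -m inch '[0,0,2,0,36, 0,0,0,0,36]'; python3 -m inch '[0,0,1.5,0,36, 0,0,0,0,36]'; python3 -c "
from lev import *
st()
d=arm.get_image('side');lev(d)"
```

```text
clock: 11.12
ee_pos: [0.5102, 0.0069, 0.0933]
tool_rot: [-1.546, -0.32, 0.32]
ft_force: [0.3, -2.5, -1.0]
opening: 0.426
clock: 11.38
ee_pos: [0.5094, 0.0089, 0.0933]
tool_rot: [-1.546, -0.32, 0.321]
ft_force: [0.2, -0.2, -0.4]
opening: 0.421
clock: 11.62
ee_pos: [0.5088, 0.0101, 0.0933]
tool_rot: [-1.546, -0.32, 0.32]
ft_force: [-0.2, -0.1, -0.5]
opening: 0.421
t 11.62 reader xyz mm [-0.  19.7 93.3] op mm 36.0
F reader [-0.3 -0.1 -0.5] q6 -0.39
tool axes in reader (rows x,y,z)
 [[ 1.     0.     0.   ]
 [ 0.     0.001 -1.   ]
 [-0.     1.     0.001]]
jaw angle from reader y (ccw deg) 0.0
[268 266  10  24 110] [271.8 278.7] ey mm 10.4 ex -7.0
```

```bash
python3 -m inch '[0,0,1,0,36, 0,0,0,0,36]'; python3 -m inch '[0,0,1,0,36, 0,0,0,0,36]';  python3 -c "
from lev import *
st()
d=arm.get_image('side');lev(d);save(d,'side7')
a=cv2.imread('pics/side7.png')[180:365,165:345]; cv2.imwrite('pics/side7z.png',cv2.resize(a,None,fx=3.2,fy=3.2,interpolation=cv2.INTER_CUBIC))"
```

```text
clock: 11.92
ee_pos: [0.5085, 0.0108, 0.0932]
tool_rot: [-1.547, -0.32, 0.32]
ft_force: [0.6, -1.0, 0.3]
opening: 0.42
clock: 12.18
ee_pos: [0.5081, 0.0117, 0.0933]
tool_rot: [-1.547, -0.32, 0.32]
ft_force: [-0.6, -0.4, 0.0]
opening: 0.423
t 12.18 reader xyz mm [-0.1 21.5 93.3] op mm 36.1
F reader [-0.7 -0.1  0. ] q6 -0.39
tool axes in reader (rows x,y,z)
 [[ 1. -0. -0.]
 [-0.  0. -1.]
 [ 0.  1.  0.]]
jaw angle from reader y (ccw deg) -0.01
[269 269   7  21  76] [271.9 279.6] ey mm 9.1 ex -9.0
```

View pics/side7z.png

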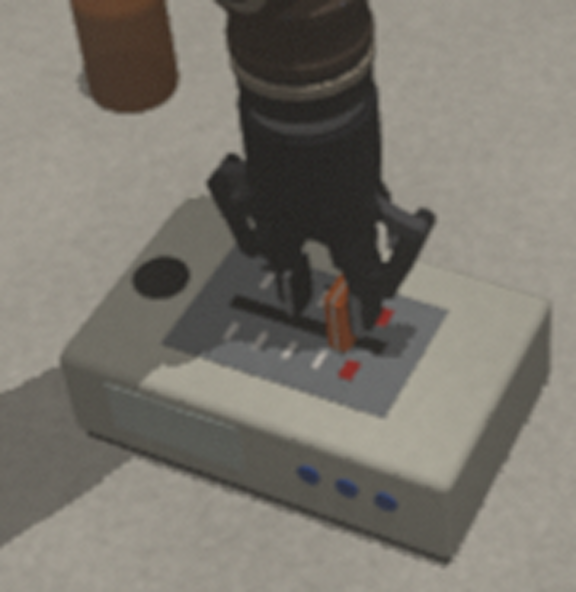

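```bash
python3 -m inch '[0,0,1,0,36, 0,0,0,0,36]'; python3 -c "
from lev import *
d=arm.get_image('side');lev(d)"; python3 -m inch '[0,0,1,0,36, 0,0,0,0,36]';  python3 -c "
from lev import *
st()
d=arm.get_image('side');lev(d)"
```

```text
clock: 12.48
ee_pos: [0.5078, 0.0126, 0.0933]
tool_rot: [-1.547, -0.32, 0.32]
ft_force: [0.1, -0.3, -0.3]
opening: 0.422
[262 263  12  25 178] [268.2 275.8] ey mm 20.0 ex -3.0
clock: 12.78
ee_pos: [0.5074, 0.0135, 0.0933]
tool_rot: [-1.547, -0.32, 0.32]
ft_force: [0.7, 0.9, 0.5]
opening: 0.422
t 12.78 reader xyz mm [-0.  23.4 93.3] op mm 36.1
F reader [1.  0.5 0.5] q6 -0.38
tool axes in reader (rows x,y,z)
 [[ 1. -0. -0.]
 [-0.  0. -1.]
 [ 0.  1.  0.]]
jaw angle from reader y (ccw deg) -0.01
[262 264  11  24 162] [268.  276.2] ey mm 19.9 ex -4.1
```

The lever snapped to notch 1 once the TCP reached about 22. I expect the next snap near TCP 42.

```bash
python3 -m inch '[0,0,3,0,36, 0,0,3,0,36, 0,0,2,0,36, 0,0,2,0,36, 0,0,0,0,36]'; python3 -m inch '[0,0,2,0,36, 0,0,0,0,36]';python3 -m inch '[0,0,2,0,36, 0,0,0,0,36]';python3 -m inch '[0,0,2,0,36, 0,0,0,0,36]'; python3 -c "
from lev import *
st()
d=arm.get_image('side');lev(d)"
```

```text
clock: 13.45
ee_pos: [0.5037, 0.0221, 0.0933]
tool_rot: [-1.549, -0.32, 0.32]
ft_force: [2.0, -4.1, -1.9]
opening: 0.425
clock: 13.7
ee_pos: [0.5026, 0.0246, 0.0933]
tool_rot: [-1.547, -0.32, 0.32]
ft_force: [0.5, -2.5, -0.9]
opening: 0.421
clock: 13.95
ee_pos: [0.5017, 0.0267, 0.0933]
tool_rot: [-1.546, -0.32, 0.321]
ft_force: [0.6, -1.2, 0.2]
opening: 0.423
clock: 14.2
ee_pos: [0.5008, 0.0286, 0.0933]
tool_rot: [-1.546, -0.32, 0.321]
ft_force: [-0.5, -1.1, -0.2]
opening: 0.423
t 14.2 reader xyz mm [-0.  39.8 93.3] op mm 36.1
F reader [-0.9 -0.8 -0.2] q6 -0.35
tool axes in reader (rows x,y,z)
 [[ 1.     0.    -0.   ]
 [-0.     0.001 -1.   ]
 [-0.     1.     0.001]]
jaw angle from reader y (ccw deg) 0.01
[258 264  10  23 111] [262.1 275.6] ey mm 31.0 ex -7.0
```

```bash
python3 -m inch '[0,0,1,0,36, 0,0,0,0,36]';python3 -m inch '[0,0,1,0,36, 0,0,0,0,36]'; python3 -c "
from lev import *
d=arm.get_image('side');lev(d)"; python3 -m inch '[0,0,1,0,36, 0,0,0,0,36]';python3 -c "
from lev import *
st()
d=arm.get_image('side');lev(d)"
```

```text
clock: 14.5
ee_pos: [0.5006, 0.0292, 0.0933]
tool_rot: [-1.547, -0.32, 0.32]
ft_force: [0.3, 0.2, 0.9]
opening: 0.421
clock: 14.75
ee_pos: [0.5002, 0.0301, 0.0933]
tool_rot: [-1.547, -0.32, 0.32]
ft_force: [-0.2, 1.2, 0.5]
opening: 0.42
[257 263  10  24 108] [261.2 275.7] ey mm 32.5 ex -7.8
clock: 15.05
ee_pos: [0.4998, 0.0309, 0.0933]
tool_rot: [-1.547, -0.32, 0.32]
ft_force: [0.3, -0.2, -0.3]
opening: 0.424
t 15.05 reader xyz mm [-0.  42.4 93.3] op mm 36.2
F reader [ 0.2 -0.3 -0.3] q6 -0.35
tool axes in reader (rows x,y,z)
 [[ 1. -0. -0.]
 [-0.  0. -1.]
 [ 0.  1.  0.]]
jaw angle from reader y (ccw deg) -0.01
[256 263   8  22 128] [259.9 273.8] ey mm 37.1 ex -4.5
```

```bash
python3 -m inch '[0,0,0,0,36, 0,0,0,0,36]'; python3 -c "
from lev import *
st()
d=arm.get_image('side');lev(d);save(d,'side8')
a=cv2.imread('pics/side8.png')[180:365,165:345]; cv2.imwrite('pics/side8z.png',cv2.resize(a,None,fx=3.2,fy=3.2,interpolation=cv2.INTER_CUBIC))"
```

```text
clock: 15.35
ee_pos: [0.4999, 0.0309, 0.0933]
tool_rot: [-1.547, -0.32, 0.32]
ft_force: [0.1, 0.6, 0.5]
opening: 0.424
t 15.35 reader xyz mm [-0.  42.4 93.3] op mm 36.2
F reader [0.3 0.5 0.5] q6 -0.35
tool axes in reader (rows x,y,z)
 [[ 1. -0. -0.]
 [-0.  0. -1.]
 [ 0.  1.  0.]]
jaw angle from reader y (ccw deg) -0.01
[256 263   8  22 129] [259.8 274. ] ey mm 36.9 ex -4.9
```

View pics/side8z.png

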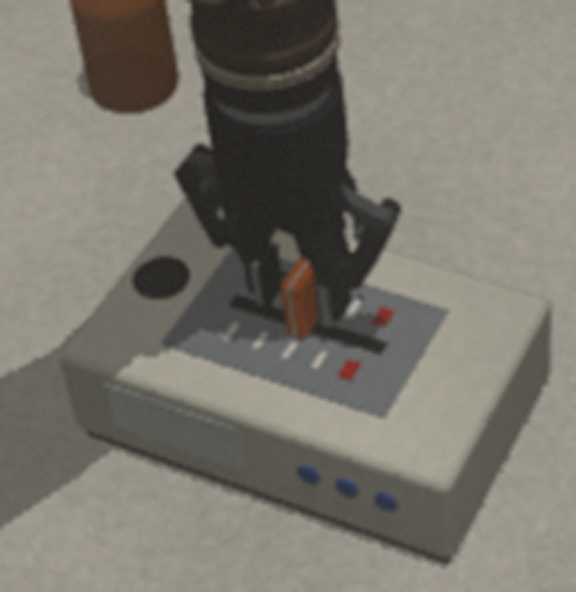

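The lever is aligned with the second white mark, so it is in notch 2. One click is left, and I expect it near TCP 62.

```bash
python3 -m inch '[0,0,3,0,36, 0,0,3,0,36, 0,0,2,0,36, 0,0,2,0,36, 0,0,0,0,36]'; python3 -m inch '[0,0,2,0,36, 0,0,0,0,36]';python3 -m inch '[0,0,2,0,36, 0,0,0,0,36]';python3 -m inch '[0,0,2,0,36, 0,0,0,0,36]'; python3 -c "
from lev import *
st()
d=arm.get_image('side');lev(d)"
```

```text
clock: 16.02
ee_pos: [0.4962, 0.0393, 0.0933]
tool_rot: [-1.549, -0.32, 0.32]
ft_force: [1.1, -4.4, -0.9]
opening: 0.42
clock: 16.27
ee_pos: [0.4952, 0.0416, 0.0933]
tool_rot: [-1.548, -0.32, 0.32]
ft_force: [1.6, -2.6, -1.1]
opening: 0.42
clock: 16.52
ee_pos: [0.4942, 0.044, 0.0933]
tool_rot: [-1.546, -0.32, 0.32]
ft_force: [1.1, -1.2, -0.8]
opening: 0.422
clock: 16.77
ee_pos: [0.4933, 0.046, 0.0933]
tool_rot: [-1.546, -0.32, 0.321]
ft_force: [0.2, -0.1, 0.5]
opening: 0.42
t 16.77 reader xyz mm [ 0.  58.8 93.3] op mm 35.9
F reader [ 0.1 -0.2  0.5] q6 -0.32
tool axes in reader (rows x,y,z)
 [[ 1.     0.     0.   ]
 [ 0.     0.001 -1.   ]
 [-0.     1.     0.001]]
jaw angle from reader y (ccw deg) 0.01
[252 264   7  20  73] [254.4 274.5] ey mm 46.0 ex -9.8
```

```bash
python3 -m inch '[0,0,1,0,36, 0,0,0,0,36]';python3 -m inch '[0,0,1,0,36, 0,0,0,0,36]'; python3 -c "
from lev import *
d=arm.get_image('side');lev(d)"; python3 -m inch '[0,0,1,0,36, 0,0,0,0,36]';python3 -c "
from lev import *
st()
d=arm.get_image('side');lev(d)"
```

```text
clock: 17.08
ee_pos: [0.493, 0.0467, 0.0933]
tool_rot: [-1.547, -0.32, 0.32]
ft_force: [-0.0, -0.0, -0.2]
opening: 0.42
clock: 17.32
ee_pos: [0.4926, 0.0476, 0.0933]
tool_rot: [-1.547, -0.32, 0.32]
ft_force: [-0.6, -0.4, -0.0]
opening: 0.42
[248 261  10  23 105] [252.3 272.8] ey mm 51.7 ex -7.7
clock: 17.62
ee_pos: [0.4923, 0.0484, 0.0933]
tool_rot: [-1.547, -0.32, 0.32]
ft_force: [0.4, -0.5, 0.4]
opening: 0.422
t 17.62 reader xyz mm [-0.  61.5 93.3] op mm 36.0
F reader [ 0.2 -0.6  0.4] q6 -0.31
tool axes in reader (rows x,y,z)
 [[ 1. -0. -0.]
 [-0.  0. -1.]
 [ 0.  1.  0.]]
jaw angle from reader y (ccw deg) -0.01
[248 261   9  23 109] [251.9 272.9] ey mm 52.4 ex -8.1
```

```bash
python3 -m inch '[0,0,0.5,0,36, 0,0,0,0,36]';python3 -c "
from lev import *
d=arm.get_image('side');lev(d)"; python3 -m inch '[0,0,0.5,0,36, 0,0,0,0,36]';python3 -c "
from lev import *
st()
d=arm.get_image('side');lev(d);save(d,'side9')
a=cv2.imread('pics/side9.png')[180:365,165:345]; cv2.imwrite('pics/side9z.png',cv2.resize(a,None,fx=3.2,fy=3.2,interpolation=cv2.INTER_CUBIC))"
```

```text
clock: 17.92
ee_pos: [0.4921, 0.0488, 0.0933]
tool_rot: [-1.547, -0.32, 0.32]
ft_force: [0.2, 0.2, -0.0]
opening: 0.415
[249 263   8  20  86] [252.3 273.2] ey mm 51.2 ex -8.6
clock: 18.23
ee_pos: [0.4919, 0.0493, 0.0933]
tool_rot: [-1.547, -0.32, 0.32]
ft_force: [0.5, -0.3, -0.6]
opening: 0.424
t 18.23 reader xyz mm [ 0.  62.4 93.3] op mm 36.2
F reader [ 0.3 -0.4 -0.6] q6 -0.31
tool axes in reader (rows x,y,z)
 [[ 1. -0.  0.]
 [ 0.  0. -1.]
 [ 0.  1.  0.]]
jaw angle from reader y (ccw deg) -0.01
[247 260   8  23 126] [250.5 271.2] ey mm 57.0 ex -5.1
```

View pics/side9z.png

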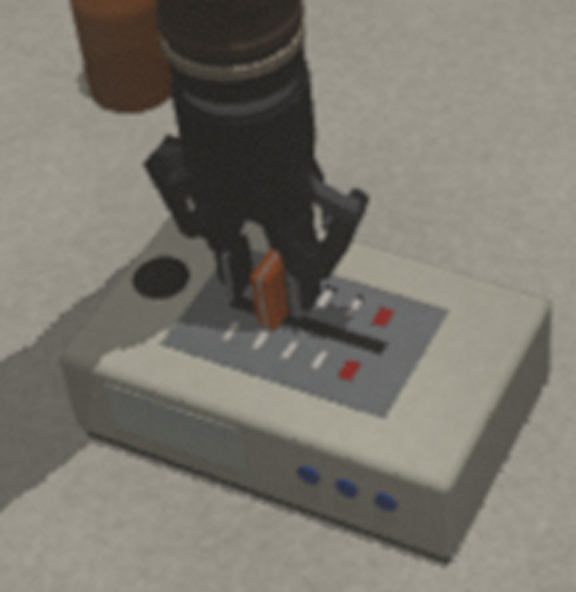

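The lever clicked into notch 3: its base sits beside the third mark, at about (262,340) in the zoomed view. I'll centre the jaws and lift away.

```bash
python3 -m inch '[0,0,-2.5,0,36, 0,0,0,0,36, 0,-15,0,0,36, 0,-20,0,0,36, 0,-30,0,0,36]'; python3 -m inch '[0,-50,0,0,36, 0,-50,0,0,36, -50,0,0,0,36, -50,0,0,0,36, -50,0,0,0,36]'; python3 -m inch '[-50,0,40,0,36, 0,0,50,0,36, 0,0,50,0,36, 0,0,50,0,36, 0,0,0,0,36]';python3 -c "
from m import *; from lev import *
st()
d=arm.get_image('side');lev(d);save(d,'side10')
a=cv2.imread('pics/side10.png')[220:365,165:345]; cv2.imwrite('pics/side10z.png',cv2.resize(a,None,fx=3.2,fy=3.2,interpolation=cv2.INTER_CUBIC))
d=arm.get_image('top');save(d,'top10')
red,org=meas(d); v,u=np.nonzero(org); w=world(d,u.mean(),v.mean(),z=.127)-home; print('top lever',len(v),w@ex,w@ey)
a=cv2.imread('pics/top10.png')[235:360,230:380]; cv2.imwrite('pics/top10z.png',cv2.resize(a,None,fx=5,fy=4.8,interpolation=cv2.INTER_CUBIC))
for l in ['media_bottle','flask','tube_rack']: print(l,[np.round(x['box']).tolist() for x in arm.recognise(d,l)][:1])
"
```

```text
clock: 18.9
ee_pos: [0.4926, 0.0469, 0.1594]
tool_rot: [-1.547, -0.32, 0.321]
ft_force: [0.9, -0.4, -0.2]
opening: 0.425
clock: 19.52
ee_pos: [0.354, -0.013, 0.2594]
tool_rot: [-1.547, -0.322, 0.32]
ft_force: [0.3, -0.6, 0.7]
opening: 0.419
clock: 20.15
ee_pos: [0.2338, 0.1441, 0.2594]
tool_rot: [-1.545, -0.329, 0.327]
ft_force: [0.6, -1.0, 0.2]
opening: 0.42
t 20.15 reader xyz mm [-199.2  252.   259.4] op mm 35.9
F reader [ 0.2 -1.1  0.2] q6 0.13
tool axes in reader (rows x,y,z)
 [[ 1.     0.01   0.002]
 [ 0.002  0.001 -1.   ]
 [-0.01   1.     0.001]]
jaw angle from reader y (ccw deg) 0.55
[244 257  13  25 196] [251.1 268.7] ey mm 59.1 ex 1.1
top lever 98 0.0010731521393287924 0.059725811331854825
media_bottle [[135.0, 236.0, 176.0, 267.0]]
flask [[463.0, 273.0, 497.0, 301.0]]
tube_rack [[334.0, 173.0, 380.0, 202.0]]
```

View pics/side10z.png

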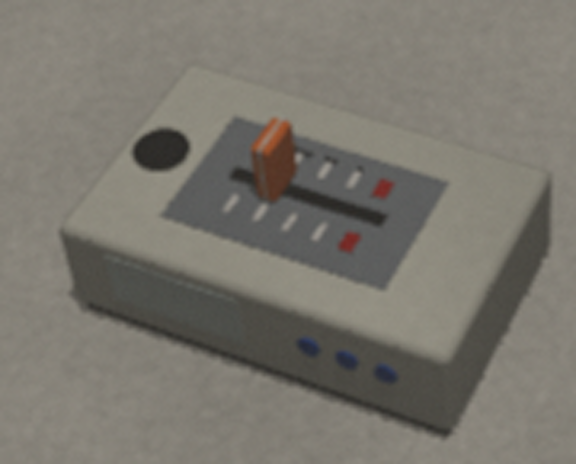

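View pics/top10z.png

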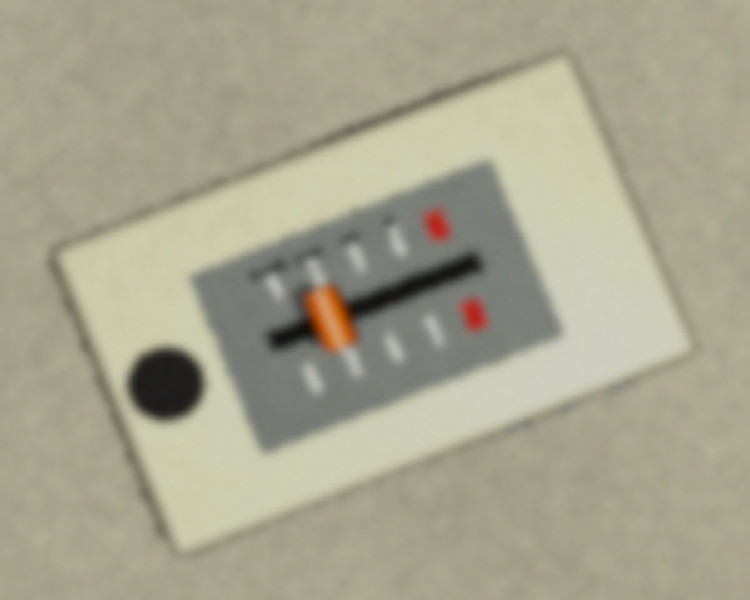

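In the top view the lever's white line runs through the third white mark from red, at about (330,318) in the zoomed view. It measures 59.7 mm from home, and the bystanders haven't moved.

```bash
python3 -c "
from cell import arm
print(arm.job_done())"
```

```text
the job is handed in; nothing more can be done
None
```

The lever is seated in the third notch from home (the three-dot mark), and the job is handed in; no verdict is reported.

- **Home:** I lowered the open jaws astride the lever and pushed it back in small steps to the red mark. The arm stalled there at about 9 N, which confirmed the hard stop.
- **Out again:** I pushed it out one click at a time, with forces up to about 5 N. The camera showed it snap into the first, second and third notches in turn.
- **Final checks:** With the arm clear, the lever measured 59.7 mm from home in the top view and 59.1 mm in the side view, against a target of 60 mm. Its white line sits on the three-dot mark.
- **Bystanders and time:** The bottle, flask and rack were found within 3 pixels of where they started. The arm was clear at about 20 s on the robot's clock.
- **Disagreement:** While the gripper was at the lever, it hid part of it from the side camera, so those readings ran a few mm low. At the home stop the reading was −3.7 mm instead of 0. I relied on the force and the marks for those steps.

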